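# Sort the stripped model-car parts into their trays

## Task

The parts of a stripped model car lie mixed on the cutting mat: sort them, with both wheels flat in the long tray, both coil-spring dampers lying in the square tray, and the gear flat in the round dish with its hub up. Set each part down on its tray's floor rather than dropping it, wheels the same way up as they lie now and nothing stacked or leaning on a rim, and leave the roll of tape and the paint jar standing among the parts where they are.

Things in the scene. Friction and masses are not known exactly. Their poses are not given: they have to be found in the camera images.
- wheel_1: Model-car wheel, black rubber tyre with bare aluminium rim face, a plain disc lying flat, rim face up: 50 mm diameter, 28 mm high (colliding surface is a plain cylinder, grip it across the tyre). Origin at the centre of its underside, z axis up. Loose, 35 to 70 g.
- wheel_2: Model-car wheel, black rubber tyre with bare aluminium rim face, a plain disc lying flat, rim face up: 50 mm diameter, 28 mm high (colliding surface is a plain cylinder, grip it across the tyre). Origin at the centre of its underside, z axis up. Loose, 35 to 70 g. Same as wheel_1.
- damper_1: Coil-spring damper (shock absorber) of the car, lying on its side: 84 mm long, 16 mm thick and 16 mm high, bare steel coils 15.6 mm across in the middle and black square end blocks 16 x 16 mm that keep it from rolling. Origin on its centre line at mid-length, 8 mm above what it lies on; x axis along its length. Grip across the middle. Loose, 28 to 56 g.
- damper_2: Coil-spring damper (shock absorber) of the car, lying on its side: 84 mm long, 16 mm thick and 16 mm high, bare steel coils 15.6 mm across in the middle and black square end blocks 16 x 16 mm that keep it from rolling. Origin on its centre line at mid-length, 8 mm above what it lies on; x axis along its length. Grip across the middle. Loose, 28 to 56 g. Same as damper_1.
- gear: Black plastic spur gear lying flat, hub up: toothed disc 50 mm across the teeth and 8 mm thick, with a round grey hub 20 mm in diameter on top, 12 mm tall (total height 20 mm). Origin at the centre of its underside, z axis up. Grip it by the hub. Loose, 21 to 42 g.
- long_tray: Low grey oblong tray for the wheels, open on top, fixed to the bench: outside 108 mm along its x axis, 188 mm along its y axis, 14 mm high; walls and floor 4 mm thick (inside 100 x 180 mm, inner floor 4 mm above origin). Origin at the centre of its underside. Two wheels fit side by side along y with room for the fingers.
- square_tray: Low grey square tray for the dampers, open on top, fixed to the bench: outside 138 x 138 mm, 14 mm high; walls and floor 4 mm thick (inside 130 x 130 mm, inner floor 4 mm above origin). Origin at the centre of its underside, x and y axes along its sides. Two dampers fit side by side.
- round_dish: Low grey round dish for the gear, open on top, fixed to the bench: outside diameter 110 mm, 14 mm high; wall and floor 4 mm thick (inside diameter 102 mm, inner floor 4 mm above origin). Origin at the centre of its underside.
- tape_roll: Bystander, not to be moved: narrow roll of yellow tape lying flat among the parts, a ring 60 mm outside and 38 mm inside diameter, 18 mm high. Origin at the centre of its underside. Loose.
- paint_jar: Bystander, not to be moved: small standing paint jar with a white cap, 32 mm diameter, 45 mm high. Origin at the centre of its underside. Loose.
Things that resemble listed ones, but are neither listed nor needed, are in the scene too. What is shaped like the wheel_2 but turquoise is not meant.

How it is judged:
At the end, for the whole second after the job is handed in: Wheels flat on the long tray's floor, same side up (28/68 mm of its middle in x/y); dampers level on the square tray's floor (within 58 mm each way); gear flat, hub up, within 30 mm of the round dish's centre; heights within 4 mm, tilts under 0.12 rad, all at rest (x of wheel_1 in the frame of long_tray between -0.028 and 0.028 m and y of wheel_1 in the frame of long_tray between -0.068 and 0.068 m and z of wheel_1 in the frame of long_tray between 0.001 and 0.008 m and angle between each of wheel_1, wheel_2, gear's own z axis and vertical below 0.12 rad and linear speed of each of wheel_1, wheel_2, damper_1, damper_2, gear below 0.01 m/s and x of wheel_2 in the frame of long_tray between -0.028 and 0.028 m and y of wheel_2 in the frame of long_tray between -0.068 and 0.068 m and z of wheel_2 in the frame of long_tray between 0.001 and 0.008 m and x of damper_1 in the frame of square_tray between -0.058 and 0.058 m and y of damper_1 in the frame of square_tray between -0.058 and 0.058 m and z of damper_1 in the frame of square_tray between 0.009 and 0.016 m and angle between damper_1's own x axis and vertical between 1.45 and 1.69 rad and x of damper_2 in the frame of square_tray between -0.058 and 0.058 m and y of damper_2 in the frame of square_tray between -0.058 and 0.058 m and z of damper_2 in the frame of square_tray between 0.009 and 0.016 m and angle between damper_2's own x axis and vertical between 1.45 and 1.69 rad and horizontal distance between gear and round_dish below 0.03 m and z of gear in the frame of round_dish between 0.001 and 0.008 m); the robot touches nothing.
It fails at once if the tape roll is shifted by more than 20 mm or knocked over (distance of tape_roll from where it was at the start of the episode above 0.02 m or angle between tape_roll's own z axis and vertical above 0.5 rad).
It fails at once if the paint jar is shifted by more than 20 mm or knocked over (distance of paint_jar from where it was at the start of the episode above 0.02 m or angle between paint_jar's own z axis and vertical above 0.5 rad).
It fails at once if a part is dropped or thrown (moves faster than 0.8 m/s with no finger on it, as after a fall of more than 33 mm) ((linear speed of wheel_1 above 0.8 m/s and contact force between the fingers and wheel_1 below 0.02 N) or (linear speed of wheel_2 above 0.8 m/s and contact force between the fingers and wheel_2 below 0.02 N) or (linear speed of damper_1 above 0.8 m/s and contact force between the fingers and damper_1 below 0.02 N) or (linear speed of damper_2 above 0.8 m/s and contact force between the fingers and damper_2 below 0.02 N) or (linear speed of gear above 0.8 m/s and contact force between the fingers and gear below 0.02 N)).
It also fails if it takes over 128 s, if anything falls off the work surface, if the arm or the gripper's body presses on something with over 40 N, if the wrist force passes 120 N, or if a joint passes its speed limit or range.

## Robot

A 7-joint arm with a two-finger parallel gripper is mounted at the origin on the work surface. World frame = base frame: x ahead of the robot, y to its left, z up, the work surface at z = 0. Lengths are in m, angles in rad, forces in N, time in s.
With the tool pointing down it reaches from about 0.425 to 0.875 m from the base axis. Payload 4.7 kg.
Tool frame: the origin (TCP) lies on the centre line of the jaws, within the pads' length; the fingertips stand ahead of it and the grasp point (between the pads) lies 2 mm behind it (nose_length is the z of the fingertips in the tool frame, in m); z points along the fingers, y is the line along which they close (so a half turn about z gives the same grasp; the last joint's range is limited). The gripper opens to 87 mm and grips with 3 to 60 N. Pads are 19 mm wide; open, the fingers measure 117 mm over their backs; the gripper's body (75 mm by 190 mm) begins 51 mm behind the grasp point.
Start: joints at [1.211, 0.321, -0.07, 1.45, 0.023, 1.371, -0.057], TCP at [0.237, -0.605, 0.24] pointing down, gripper open.
Joint ranges: [-2.86, 2.86], [-0.3, 2.09], [-1.38, 1.24], [0.06, 2.45], [-1.56, 4.7], [0.09, 2.05], [-2.69, 2.69]. Speed limits (rad/s): [2.57, 2.57, 3.14, 3.14, 3.14, 3.14, 3.14].

## Interface

Orientations are given as a rotation vector (axis times angle).
In Python, from bench import * gives the robot as it stands.
- The arm moves only by the tool send_rows, never from a script. Its arguments are lists of equal length, an entry for each row: "xyz": the shift along the tool's x, y, z in mm, a list of three; "dr": the turn, a rotation vector about the tool's x, y, z in rad, a list of three. A call has exactly 10 rows; each row is the pose to reach, as a shift and turn from the pose commanded when the call began, along the tool's axes at that moment; what a row does not reach only later rows make up. A row lasts 1/12 s, in which the tool goes at most 41.7 mm and 7.16 degrees, less where a joint would pass 70% of its speed; a pose out of reach is approached as far as the arm can. A call with a gripper value outside its range is refused whole. "jaw" is the finger opening in mm, from 0 to 87, set as the call begins (left out, the last holds). The fingers move at their own pace and stop on an object; "grip_force" is the grip in N (left out, the last holds). Time passes only in rows, so rows that repeat a pose let the fingers close, or fill a call up. It gives the time, the measured TCP pose, the force, the opening and the grip force at its end, in the units of the state.
- get_state(): the state, without advancing time (a new reading comes with each control period).
- get_image(name): name is "side" or "top"; returns the picture (384x512x3 uint8, red, green, blue); there is no depth.
- calibration(name): a dict with "vfov" (degrees; the focal length in pixels is half the picture's height over the tangent of half this angle, whatever the lens; pixels are square), "cx", "cy" (the principal point, pixels), "k1" (the pictures are not rectified: a ray, as slopes to the right and down, at radius r is drawn at 1 + k1 r^2 times it, then the intrinsics apply), "rvec" (rotation vector, rad) and "tvec" (3), from world to camera coordinates, as OpenCV has them. Camera axes: x right, y down, z forward; pixel columns grow to the right and rows downward; lengths in m; the calibration is good to about 2 mm. A picture is of the moment at which its call begins. calibration takes no time and is no camera call.
- close_job(): hands the job in; it is judged then, once.
The state is a dict: "time": time; "joint_positions": joint angles; "qd": joint speeds; "joint_torque": joint torques, N m; "position": TCP position; "tool_rot": TCP orientation; "ft_force": force on the tool from outside, world axes, zero at the start; "torque": the same for the moment, N m; "grip_width": opening from 0.0 (shut) to 1.0 (fully open); "grip_force": force on a finger pad.
Only numpy, scipy, OpenCV 4.12 (cv2) and the standard library are available. Lean on these libraries where they do the work, as an engineer would, in place of code of your own. Each camera call takes 0.05 s, during which the arm holds its last target. There are 200 camera calls.

## Working session

There is one attempt and no reset: what is moved stays moved. The work goes in short steps, Python scripts to look and compute and a tool call to move; the robot and the scene stay as the last step left them, time stands still between calls to the robot, and variables do not carry over. Pictures are saved under pics/ and viewed, at most 14 in all, crops included, and the job is handed in when it is done.

Besides the shell and the picture viewer there is one more tool, called after "Emit:" in YAML: its name, and indented under it one key for each argument. send_rows: Moves the arm, as the interface text tells. Its arguments: {"type":"object","properties":{"xyz":{"type":"array"},"dr":{"type":"array"},"jaw":{"type":"number"},"grip_force":{"type":"number"}},"required":["xyz","dr"]}

```bash
mkdir -p pics; cat > h.py <<'E'
from bench import *
import numpy as np, cv2
def cam(n):
    c=calibration(n); f=192/np.tan(np.radians(c['vfov'])/2); R=cv2.Rodrigues(np.array(c['rvec'],float))[0]
    return c,f,R,np.array(c['tvec'],float)
def ray(n,u,v,z):
    c,f,R,t=cam(n); d=np.array([(u-c['cx'])/f,(v-c['cy'])/f]); s=d.copy()
    for _ in range(20): s=d/(1+c['k1']*(s@s))
    w=R.T@np.array([*s,1]); o=-R.T@t
    return o+w*(z-o[2])/w[2]
def proj(n,p):
    c,f,R,t=cam(n); q=R@np.array(p)+t; s=q[:2]/q[2]; s=s*(1+c['k1']*(s@s)); return s*f+[c['cx'],c['cy']]
def snap(n,name):
    im=get_image(n); cv2.imwrite('pics/'+name,cv2.cvtColor(im,cv2.COLOR_RGB2BGR)); return im
E
python3 - <<'E'
from h import *
s=get_state(); print({k:np.round(v,3) for k,v in s.items()})
for n in('top','side'): snap(n,n+'0.png'); print(calibration(n))
import bench; print([x for x in dir(bench) if x[0]!='_'])
E
```

```text
{'time': np.float64(0.0), 'joint_positions': array([ 1.211,  0.322, -0.07 ,  1.452,  0.023,  1.371, -0.057]), 'qd': array([-0.   ,  0.   , -0.001,  0.   , -0.001,  0.001,  0.   ]), 'joint_torque': array([ 0.0000e+00, -4.9129e+01, -4.0400e-01, -3.1253e+01, -6.4000e-02,
        4.4000e-02,  0.0000e+00]), 'position': array([ 0.237, -0.605,  0.238]), 'tool_rot': array([-3.085e+00, -5.840e-01,  1.000e-03]), 'ft_force': array([0.185, 0.481, 0.321]), 'torque': array([0.043, 0.005, 0.019]), 'grip_force': np.float64(0.0), 'grip_width': np.float64(1.003)}
{'vfov': 47.61780830505341, 'cx': 254.26000885564648, 'cy': 193.6809806974671, 'k1': -0.02018616379192366, 'rvec': array([ 2.16130264, -2.14199221,  0.13591261]), 'tvec': array([-0.02073893,  0.5385907 ,  1.0348216 ])}
{'vfov': 50.2443698244786, 'cx': 256.5573490425538, 'cy': 190.44739794051227, 'k1': 0.018334056198886492, 'rvec': array([ 2.35467339, -0.17157983,  0.07315844]), 'tvec': array([-0.53965632,  0.07685044,  1.06061026])}
['MotionError', 'calibration', 'close_job', 'get_image', 'get_state', 'nose_length']
```

View pics/top0.png

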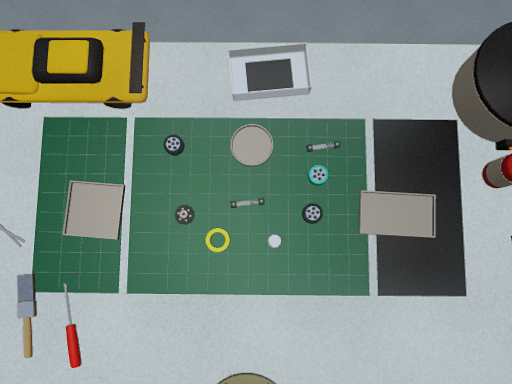

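View pics/side0.png

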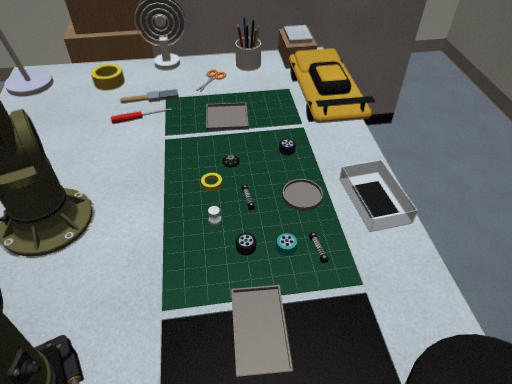

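Top view candidates:
- **Wheels:** black wheels at (174,145) and (313,213). The disc at (318,174) is turquoise, so it is the decoy.
- **Gear:** dark disc at (185,214).
- **Dampers:** (323,146) and (247,203).
- **Trays:** long (398,214), square (94,210), dish (252,145).
- **Bystanders:** tape (217,240) and jar (275,241).

I'll confirm these in an enlarged crop.

```bash
python3 - <<'E'
from h import *
im=cv2.imread('pics/top0.png'); 
cv2.imwrite('pics/crop.png',cv2.resize(im[125:260,150:350],None,fx=4,fy=4,interpolation=cv2.INTER_CUBIC))
hsv=cv2.cvtColor(im,cv2.COLOR_BGR2HSV)
green=((hsv[...,0]>60)&(hsv[...,0]<95)&(hsv[...,1]>110)&(hsv[...,2]<150))
m=(~green).astype(np.uint8)*255
m[:122]=0;m[290:]=0;m[:,:132]=0;m[:,365:]=0
m=cv2.morphologyEx(m,cv2.MORPH_OPEN,np.ones((3,3)))
for c in cv2.findContours(m,0,2)[0]:
    if cv2.contourArea(c)<50: continue
    (u,v),r=cv2.minEnclosingCircle(c); b=cv2.minAreaRect(c)
    print(np.round([u,v,r]),np.round(b[0]),np.round(b[1],1),round(b[2]),*[np.round(ray('top',*b[0],z),4) for z in(0,.014,.028)])
# trays
for name,(u,v) in dict(long=(398,214),sq=(94,210)).items():
    f=im.astype(int); 
    t=((f[...,2]>110)&(f[...,2]-f[...,0]>5)&(f[...,1]-f[...,2]<5)).astype(np.uint8)
    _,l=cv2.connectedComponents(t); mm=(l==l[v,u]).astype(np.uint8)
    c=max(cv2.findContours(mm,0,2)[0],key=cv2.contourArea); b=cv2.minAreaRect(c)
    print(name,b,ray('top',*b[0],.012)); print([np.round(ray('top',*p,.014)[:2],3) for p in cv2.boxPoints(b)])
E
```

```text
[311. 213.  12.] [311. 214.] [21. 22.] 90 [ 0.4942 -0.1595  0.    ] [ 0.4929 -0.1577  0.014 ] [ 0.4917 -0.1559  0.028 ]
[362. 212.  22.] [360. 212.] [44.  7.] 90 [ 0.499  -0.2847  0.    ] [ 0.4978 -0.2813  0.014 ] [ 0.4965 -0.2779  0.028 ]
[318. 174.  10.] [318. 174.] [18. 18.] 90 [ 0.5955 -0.1781  0.    ] [ 0.593  -0.1761  0.014 ] [ 0.5905 -0.1741  0.028 ]
[258. 206. 134.] [258. 205.] [212. 167.] 0 [ 0.5133 -0.0255  0.    ] [ 0.5118 -0.0254  0.014 ] [ 0.5104 -0.0254  0.028 ]
long ((397.2507629394531, 213.48614501953125), (75.99394226074219, 43.1002082824707), 3.1798298358917236) [ 0.4949806  -0.37374183  0.012     ]
[array([ 0.446, -0.274]), array([ 0.554, -0.283]), array([ 0.545, -0.473]), array([ 0.437, -0.463])]
sq ((93.00609588623047, 209.44512939453125), (54.66360855102539, 55.87835693359375), 6.340191841125488) [0.49834419 0.388861   0.012     ]
[array([0.436, 0.461]), array([0.576, 0.454]), array([0.562, 0.315]), array([0.422, 0.324])]
```

View pics/crop.png

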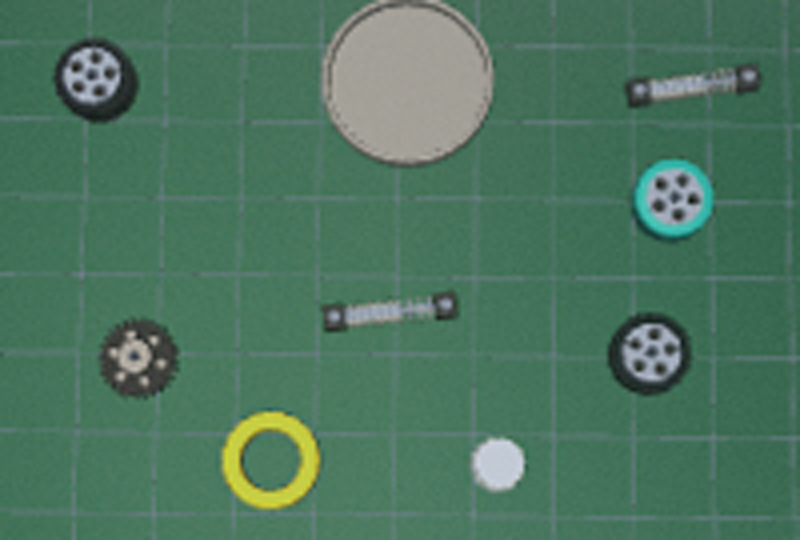

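The crop confirms it. The black wheels, grey-hubbed gear, two dampers, tape and jar are where I listed them, and the only decoy is the turquoise wheel.

```bash
cat >> h.py <<'E'
C=lambda a,b:((a+.5)/4-.5+150,(b+.5)/4-.5+125)
O={k:ray('top',*C(a,b),z)[:2] for k,(a,b,z) in dict(wA=(93,75,.028),wB=(653,352,.028),gear=(134,356,.02),d1=(694,85,.012),d2=(391,311,.012),
 dish=(408,81,.013),tape=(271,460,.018),jar=(498,464,.045),decoy=(673,197,.028)).items()}
def dyaw(p,q,z=.012):
    d=ray('top',*C(*q),z)-ray('top',*C(*p),z); return np.degrees(np.arctan2(d[1],d[0]))
from scipy.spatial.transform import Rotation as Ro
def plan(x,y,z,cyaw=None):
    """shift in tool axes, dz turn; cyaw=closing direction world deg; None=radial"""
    s=get_state(); R=Ro.from_rotvec(s['tool_rot']); M=R.as_matrix(); d=np.array([x,y,z])-s['position']
    cur=np.degrees(np.arctan2(M[1,1],M[0,1]))
    if cyaw is None: cyaw=np.degrees(np.arctan2(y,x))
    t=np.radians((cyaw-cur+90)%180-90); xa=Ro.from_euler('z',np.arctan2(-M[0,1],M[1,1])+0) 
    a=np.radians(cyaw) if np.cos(np.radians(cyaw-cur))>0 else np.radians(cyaw+180)
    T=np.array([[-np.sin(a),np.cos(a),0],[np.cos(a),np.sin(a),0],[0,0,-1]]); T[:,0]=np.cross(T[:,1],T[:,2])
    print('t',round(float(s['time']),2),'pos',np.round(s['position'],4),'xyz mm',np.round(M.T@d*1000,1),'dr',np.round((R.inv()*Ro.from_matrix(T)).as_rotvec(),3),
     'F',np.round(s['ft_force'],1),'w',round(float(s['grip_width'])*87,1),'gf',round(float(s['grip_force']),1),'q7',round(float(s['joint_positions'][6]),2))
E
python3 - <<'E'
from h import *
for k,v in O.items(): print(k,np.round(v,4))
print(dyaw((638,92),(749,77)),dyaw((335,317),(446,305)),nose_length() if callable(nose_length) else nose_length)
plan(*O['wB'],.12)
# side-view check
for k,(u,v,z) in dict(wB=(245.5,240,.028),wA=(287,144,.028),d2=(249,197,.012),d1=(318,247,.012),gear=(231,158,.02),jar=(214,209,.045)).items(): print(k,np.round(ray('side',u,v,z),3),np.round(proj('side',[*O[k],z]),1))
E
```

```text
wA [0.6657 0.1903]
wB [ 0.4939 -0.1606]
gear [0.4893 0.1603]
d1 [ 0.6663 -0.1903]
d2 [0.5197 0.0013]
dish [ 0.6671 -0.0079]
tape [0.4259 0.0741]
jar [ 0.4241 -0.0647]
decoy [ 0.5908 -0.1738]
-81.63306568843552 -83.28749265071174 0.017
t 0.1 pos [ 0.2371 -0.6047  0.2386] xyz mm [ 401.3 -319.5  119.1] dr [-0.002 -0.001 -0.883] F [-0.1 -0.1 -0.4] w 86.8 gf 0.0 q7 -0.06
wB [ 0.495 -0.16   0.028] [245.  240.4]
wA [0.666 0.185 0.028] [286.6 142.8]
d2 [ 0.524 -0.004  0.012] [247.1 195.8]
d1 [ 0.666 -0.193  0.012] [317.6 246. ]
gear [0.492 0.154 0.02 ] [229.8 156.6]
jar [ 0.428 -0.064  0.045] [212.5 209.3]
```

Emit:
send_rows:
  xyz:
    - [40,-32,12]
    - [80,-64,24]
    - [120,-96,36]
    - [160,-128,48]
    - [200,-160,60]
    - [230,-184,70]
    - [260,-207,80]
    - [280,-223,85]
    - [290,-231,88]
    - [290,-231,88]
  dr:
    - [0,0,-0.1]
    - [0,0,-0.2]
    - [0,0,-0.3]
    - [0,0,-0.4]
    - [0,0,-0.5]
    - [0,0,-0.6]
    - [0,0,-0.7]
    - [0,0,-0.8]
    - [0,0,-0.88]
    - [0,0,-0.88]
  jaw: 70
  grip_force: 20

```text
time: 0.93
position: [0.426, -0.2756, 0.1499]
tool_rot: [-2.528, -1.858, -0.004]
ft_force: [-0.5, 0.5, 0.1]
grip_width: 0.804
grip_force: 0.0
```

```bash
python3 -c "
from h import *
plan(.4945,-.1605,.08)"
```

```text
t 0.93 pos [ 0.426  -0.2756  0.1499] xyz mm [130.   31.1  70.4] dr [-0.002 -0.005  0.01 ] F [-0.5  0.5  0.1] w 70.0 gf 0.0 q7 0.18
```

Emit:
send_rows:
  xyz:
    - [35,8,18]
    - [70,17,36]
    - [105,25,54]
    - [130,31,70]
    - [130,31,70]
    - [130,31,90]
    - [130,31,108]
    - [130,31,120]
    - [130,31,128]
    - [130,31,128]
  dr:
    - [0,0,0]
    - [0,0,0]
    - [0,0,0]
    - [0,0,0.01]
    - [0,0,0.01]
    - [0,0,0.01]
    - [0,0,0.01]
    - [0,0,0.01]
    - [0,0,0.01]
    - [0,0,0.01]

```text
time: 1.77
position: [0.4914, -0.1704, 0.0218]
tool_rot: [-2.552, -1.828, 0.003]
ft_force: [-1.3, -1.2, -0.2]
grip_width: 0.805
grip_force: 0.0
```

```bash
python3 -c "
from h import *
plan(.4945,-.1605,.022);snap('side','a1.png');im=cv2.imread('pics/a1.png');cv2.imwrite('pics/a1c.png',cv2.resize(im[150:300,130:350],None,fx=3,fy=3))"
```

```text
t 1.77 pos [ 0.4914 -0.1704  0.0218] xyz mm [10.3 -0.2 -0.2] dr [-0.003 -0.    -0.014] F [-1.3 -1.2 -0.2] w 70.0 gf 0.0 q7 -0.19
```

View pics/a1c.png

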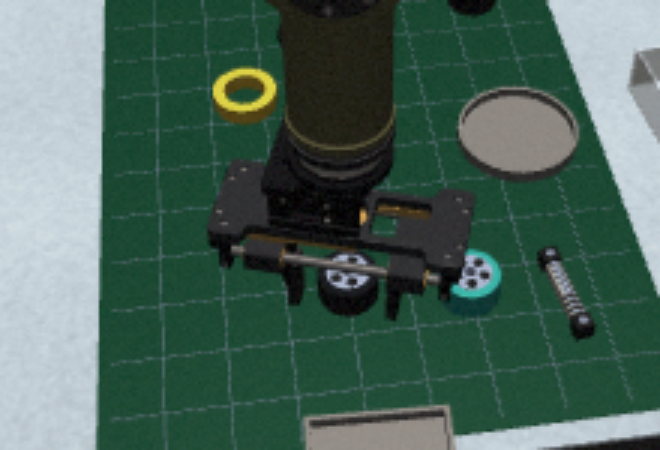

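The fingers straddle the black wheel, which sits at about (350,280) in the crop, but the tool is 10 mm short. I'll shift by that much and then close.

Emit:
send_rows:
  xyz:
    - [4,0,0]
    - [8,0,0]
    - [10,0,0]
    - [10,0,0]
    - [10,0,0]
    - [10,0,0]
    - [10,0,0]
    - [10,0,0]
    - [10,0,0]
    - [10,0,0]
  dr:
    - [0,0,0]
    - [0,0,0]
    - [0,0,0]
    - [0,0,0]
    - [0,0,0]
    - [0,0,0]
    - [0,0,0]
    - [0,0,0]
    - [0,0,0]
    - [0,0,0]

```text
time: 2.65
position: [0.4961, -0.161, 0.0235]
tool_rot: [-2.554, -1.83, 0.0]
ft_force: [0.0, -0.2, 0.7]
grip_width: 0.804
grip_force: 0.0
```

Emit:
send_rows:
  xyz:
    - [0,0,0]
    - [0,0,0]
    - [0,0,0]
    - [0,0,0]
    - [0,0,0]
    - [0,0,0]
    - [0,0,0]
    - [0,0,0]
    - [0,0,0]
    - [0,0,0]
  dr:
    - [0,0,0]
    - [0,0,0]
    - [0,0,0]
    - [0,0,0]
    - [0,0,0]
    - [0,0,0]
    - [0,0,0]
    - [0,0,0]
    - [0,0,0]
    - [0,0,0]
  jaw: 40
  grip_force: 20

```text
time: 3.48
position: [0.4961, -0.1609, 0.0235]
tool_rot: [2.553, 1.83, -0.0]
ft_force: [0.2, -0.5, -0.8]
grip_width: 0.565
grip_force: 20.0
```

```bash
cat >> h.py <<'E'
L=np.array([.4953,-.3735]); LY=np.array([.047,.999])
E
python3 -c "
from h import *
plan(.4945,-.1605,.022);print(L+.04*LY,L-.04*LY)
plan(*(L-.04*LY),.08)"
```

```text
t 3.48 pos [ 0.4961 -0.1609  0.0235] xyz mm [-0.2 -1.6  1.5] dr [-0.     0.    -0.013] F [ 0.2 -0.5 -0.8] w 49.1 gf 20.0 q7 -0.21
[ 0.49718 -0.33354] [ 0.49342 -0.41346]
t 3.48 pos [ 0.4961 -0.1609  0.0235] xyz mm [-240.1   78.6  -56.4] dr [-0.    0.    0.37] F [ 0.2 -0.5 -0.8] w 49.1 gf 20.0 q7 -0.21
```

Emit:
send_rows:
  xyz:
    - [0,0,-12]
    - [0,0,-32]
    - [-15,5,-50]
    - [-45,15,-56]
    - [-80,26,-56]
    - [-115,38,-56]
    - [-150,49,-56]
    - [-185,61,-56]
    - [-215,70,-56]
    - [-240,78,-56]
  dr:
    - [0,0,0]
    - [0,0,0]
    - [0,0,0.04]
    - [0,0,0.08]
    - [0,0,0.13]
    - [0,0,0.18]
    - [0,0,0.23]
    - [0,0,0.28]
    - [0,0,0.33]
    - [0,0,0.37]

```text
time: 4.32
position: [0.4921, -0.4166, 0.0805]
tool_rot: [2.848, 1.322, -0.0]
ft_force: [0.1, -0.5, -0.5]
grip_width: 0.569
grip_force: 20.0
```

Emit:
send_rows:
  xyz:
    - [0,0,0]
    - [0,0,0]
    - [0,0,0]
    - [0,0,5]
    - [0,0,12]
    - [0,0,20]
    - [0,0,28]
    - [0,0,34]
    - [0,0,38]
    - [0,0,38]
  dr:
    - [0,0,0]
    - [0,0,0]
    - [0,0,0]
    - [0,0,0]
    - [0,0,0]
    - [0,0,0]
    - [0,0,0]
    - [0,0,0]
    - [0,0,0]
    - [0,0,0]

```text
time: 5.15
position: [0.4921, -0.4125, 0.0399]
tool_rot: [-2.844, -1.329, 0.002]
ft_force: [-0.1, 1.0, -0.9]
grip_width: 0.57
grip_force: 20.0
```

```bash
python3 -c "
from h import *
plan(*(L-.04*LY),.0285);snap('side','a2.png');im=cv2.imread('pics/a2.png');cv2.imwrite('pics/a2c.png',cv2.resize(im[230:384,130:350],None,fx=3,fy=3))"
```

```text
t 5.15 pos [ 0.4921 -0.4125  0.0399] xyz mm [ 0.1  1.6 11.4] dr [-0.003  0.     0.001] F [-0.1  1.  -0.9] w 49.6 gf 20.0 q7 -0.16
```

View pics/a2c.png

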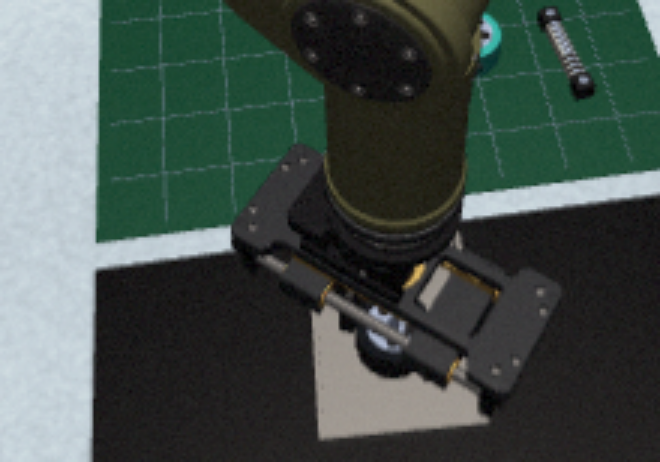

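The wheel is held over the tray at about (385,350) in the crop. I'll lower it now.

Emit:
send_rows:
  xyz:
    - [0,0,3]
    - [0,0,6]
    - [0,0,9]
    - [0,0,11]
    - [0,0,12]
    - [0,0,12]
    - [0,0,12]
    - [0,0,12]
    - [0,0,12]
    - [0,0,12]
  dr:
    - [0,0,0]
    - [0,0,0]
    - [0,0,0]
    - [0,0,0]
    - [0,0,0]
    - [0,0,0]
    - [0,0,0]
    - [0,0,0]
    - [0,0,0]
    - [0,0,0]

```text
time: 6.03
position: [0.493, -0.4133, 0.0297]
tool_rot: [2.846, 1.329, 0.0]
ft_force: [0.3, 0.6, -0.5]
grip_width: 0.568
grip_force: 20.0
```

Emit:
send_rows:
  xyz:
    - [0,0,1]
    - [0,0,2]
    - [0,0,2]
    - [0,0,2]
    - [0,0,2]
    - [0,0,2]
    - [0,0,2]
    - [0,0,2]
    - [0,0,2]
    - [0,0,2]
  dr:
    - [0,0,0]
    - [0,0,0]
    - [0,0,0]
    - [0,0,0]
    - [0,0,0]
    - [0,0,0]
    - [0,0,0]
    - [0,0,0]
    - [0,0,0]
    - [0,0,0]

```text
time: 6.87
position: [0.4929, -0.4132, 0.0276]
tool_rot: [2.846, 1.329, -0.0]
ft_force: [0.2, -0.9, 0.0]
grip_width: 0.571
grip_force: 20.0
```

Emit:
send_rows:
  xyz:
    - [0,0,0]
    - [0,0,0]
    - [0,0,0]
    - [0,0,0]
    - [0,0,0]
    - [0,0,-10]
    - [0,0,-30]
    - [0,0,-55]
    - [0,0,-80]
    - [0,0,-90]
  dr:
    - [0,0,0]
    - [0,0,0]
    - [0,0,0]
    - [0,0,0]
    - [0,0,0]
    - [0,0,0]
    - [0,0,0]
    - [0,0,0]
    - [0,0,0]
    - [0,0,0]
  jaw: 64

```text
time: 7.7
position: [0.4947, -0.4144, 0.1223]
tool_rot: [2.841, 1.327, 0.004]
ft_force: [1.3, -0.3, 0.4]
grip_width: 0.737
grip_force: 0.0
```

```bash
python3 -c "
from h import *
print(dyaw((638,92),(749,77)))
plan(*O['wA'],.12); plan(*O['d1'],.12,8.4);plan(*O['d1'],.019,8.4)"
```

```text
-81.63306568843552
t 7.7 pos [ 0.4947 -0.4144  0.1223] xyz mm [ 573.4 -257.1    0.6] dr [ 0.006  0.003 -0.975] F [ 1.3 -0.3  0.4] w 64.1 gf 0.0 q7 -0.14
t 7.7 pos [ 0.4947 -0.4144  0.1223] xyz mm [282.  -12.4   2.2] dr [ 0.006  0.003 -0.844] F [ 1.3 -0.3  0.4] w 64.1 gf 0.0 q7 -0.14
t 7.7 pos [ 0.4947 -0.4144  0.1223] xyz mm [282.  -13.  103.2] dr [ 0.006  0.003 -0.844] F [ 1.3 -0.3  0.4] w 64.1 gf 0.0 q7 -0.14
```

Emit:
send_rows:
  xyz:
    - [20,-1,0]
    - [55,-3,0]
    - [92,-4,0]
    - [130,-6,0]
    - [168,-8,0]
    - [205,-9,0]
    - [235,-11,0]
    - [262,-12,0]
    - [277,-12,0]
    - [282,-12,0]
  dr:
    - [0,0,-0.09]
    - [0,0,-0.18]
    - [0,0,-0.28]
    - [0,0,-0.38]
    - [0,0,-0.48]
    - [0,0,-0.58]
    - [0,0,-0.67]
    - [0,0,-0.76]
    - [0,0,-0.82]
    - [0,0,-0.84]
  jaw: 40

```text
time: 8.53
position: [0.6664, -0.1846, 0.1174]
tool_rot: [-2.048, -2.381, -0.004]
ft_force: [-0.3, 0.3, 0.1]
grip_width: 0.463
grip_force: 0.0
```

Emit:
send_rows:
  xyz:
    - [0,0,5]
    - [0,0,15]
    - [0,0,30]
    - [0,0,45]
    - [0,0,60]
    - [0,0,60]
    - [0,0,60]
    - [0,0,60]
    - [0,0,60]
    - [0,0,60]
  dr:
    - [0,0,0]
    - [0,0,0]
    - [0,0,0]
    - [0,0,0]
    - [0,0,0]
    - [0,0,0]
    - [0,0,0]
    - [0,0,0]
    - [0,0,0]
    - [0,0,0]

```text
time: 9.37
position: [0.6655, -0.1894, 0.0587]
tool_rot: [2.056, 2.373, 0.001]
ft_force: [-0.8, 0.3, 0.6]
grip_width: 0.459
grip_force: 0.0
```

```bash
python3 -c "
from h import *
plan(*O['d1'],.0195,8.4);snap('side','a3.png');im=cv2.imread('pics/a3.png');cv2.imwrite('pics/a3c.png',cv2.resize(im[150:384,200:400],None,fx=2.5,fy=2.5))"
```

```text
t 9.37 pos [ 0.6655 -0.1894  0.0587] xyz mm [-0.9  0.6 39.2] dr [ 0.002  0.001 -0.004] F [-0.8  0.3  0.6] w 39.9 gf 0.0 q7 0.18
```

View pics/a3c.png

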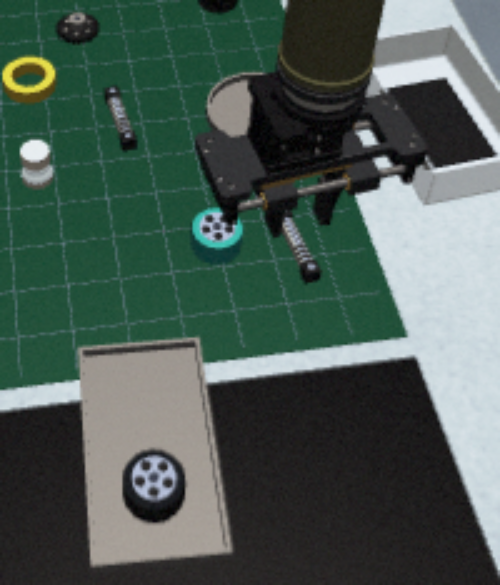

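Wheel 1 lies flat in the tray, and the fingers straddle the damper at about (300,245) in the crop.

Emit:
send_rows:
  xyz:
    - [-1,1,8]
    - [-1,1,16]
    - [-1,1,24]
    - [-1,1,31]
    - [-1,1,36]
    - [-1,1,39]
    - [-1,1,39]
    - [-1,1,39]
    - [-1,1,39]
    - [-1,1,39]
  dr:
    - [0,0,0]
    - [0,0,0]
    - [0,0,0]
    - [0,0,0]
    - [0,0,0]
    - [0,0,0]
    - [0,0,0]
    - [0,0,0]
    - [0,0,0]
    - [0,0,0]

```text
time: 10.25
position: [0.666, -0.1902, 0.0186]
tool_rot: [2.057, 2.374, 0.0]
ft_force: [-0.2, -0.1, 0.3]
grip_width: 0.456
grip_force: 0.0
```

Emit:
send_rows:
  xyz:
    - [0,0,0]
    - [0,0,0]
    - [0,0,0]
    - [0,0,0]
    - [0,0,0]
    - [0,0,0]
    - [0,0,0]
    - [0,0,0]
    - [0,0,0]
    - [0,0,0]
  dr:
    - [0,0,0]
    - [0,0,0]
    - [0,0,0]
    - [0,0,0]
    - [0,0,0]
    - [0,0,0]
    - [0,0,0]
    - [0,0,0]
    - [0,0,0]
    - [0,0,0]
  jaw: 8
  grip_force: 20

```text
time: 11.08
position: [0.6659, -0.1901, 0.0186]
tool_rot: [2.057, 2.374, 0.0]
ft_force: [0.1, -0.6, 0.2]
grip_width: 0.171
grip_force: 20.0
```

```bash
cat >> h.py <<'E'
S=np.array([.4985,.3888]); SX=np.array([.997,-.075])
E
python3 -c "
from h import *
plan(*(S+.03*SX),.12,-4.3)"
```

```text
t 11.08 pos [ 0.6659 -0.1901  0.0186] xyz mm [ 590.4  -53.9 -101.5] dr [0.    0.    0.218] F [ 0.1 -0.6  0.2] w 14.9 gf 20.0 q7 0.16
```

Emit:
send_rows:
  xyz:
    - [0,0,-12]
    - [0,0,-35]
    - [0,0,-62]
    - [10,-1,-88]
    - [35,-3,-100]
    - [68,-6,-101]
    - [104,-9,-101]
    - [140,-13,-101]
    - [176,-16,-101]
    - [212,-19,-101]
  dr:
    - [0,0,0]
    - [0,0,0]
    - [0,0,0]
    - [0,0,0]
    - [0,0,0.02]
    - [0,0,0.04]
    - [0,0,0.06]
    - [0,0,0.08]
    - [0,0,0.1]
    - [0,0,0.12]

```text
time: 11.92
position: [0.6162, 0.0185, 0.1206]
tool_rot: [2.196, 2.245, 0.0]
ft_force: [0.2, -0.2, -0.8]
grip_width: 0.171
grip_force: 20.0
```

```bash
python3 -c "
from h import *
plan(*(S+.03*SX),.12,-4.3)"
```

```text
t 11.92 pos [0.6162 0.0185 0.1206] xyz mm [ 3.699e+02 -7.980e+01  3.000e-01] dr [0.001 0.001 0.097] F [ 0.2 -0.2 -0.8] w 14.8 gf 20.0 q7 -0.23
```

Emit:
send_rows:
  xyz:
    - [38,-8,0]
    - [76,-16,0]
    - [114,-24,0]
    - [152,-33,0]
    - [190,-41,0]
    - [228,-49,0]
    - [266,-57,0]
    - [304,-65,0]
    - [340,-73,0]
    - [364,-79,0]
  dr:
    - [0,0,0.01]
    - [0,0,0.02]
    - [0,0,0.03]
    - [0,0,0.04]
    - [0,0,0.05]
    - [0,0,0.06]
    - [0,0,0.07]
    - [0,0,0.08]
    - [0,0,0.09]
    - [0,0,0.1]

```text
time: 12.75
position: [0.5272, 0.3836, 0.1207]
tool_rot: [-2.3, -2.137, -0.003]
ft_force: [-0.3, -0.6, -1.2]
grip_width: 0.172
grip_force: 20.0
```

Emit:
send_rows:
  xyz:
    - [0,0,0]
    - [0,0,0]
    - [0,0,0]
    - [0,0,10]
    - [0,0,25]
    - [0,0,40]
    - [0,0,53]
    - [0,0,62]
    - [0,0,66]
    - [0,0,66]
  dr:
    - [0,0,0]
    - [0,0,0]
    - [0,0,0]
    - [0,0,0]
    - [0,0,0]
    - [0,0,0]
    - [0,0,0]
    - [0,0,0]
    - [0,0,0]
    - [0,0,0]

```text
time: 13.58
position: [0.5287, 0.3784, 0.0516]
tool_rot: [-2.305, -2.134, 0.004]
ft_force: [-0.5, 0.0, -0.6]
grip_width: 0.172
grip_force: 20.0
```

```bash
python3 -c "
from h import *
plan(*(S+.03*SX),.0226,-4.3);snap('side','a4.png');im=cv2.imread('pics/a4.png');cv2.imwrite('pics/a4c.png',cv2.resize(im[70:200,150:330],None,fx=3,fy=3))"
```

```text
t 13.58 pos [0.5287 0.3784 0.0516] xyz mm [ 8.2 -0.8 29. ] dr [-0.002  0.002 -0.002] F [-0.5  0.  -0.6] w 14.9 gf 20.0 q7 -1.0
```

View pics/a4c.png

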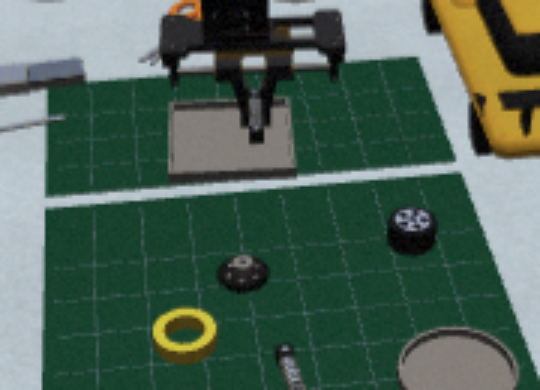

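The damper hangs over the right half of the square tray at about (258,120) in the crop, clear of the rims. I'll lower it.

Emit:
send_rows:
  xyz:
    - [4,0,4]
    - [8,0,9]
    - [8,-1,15]
    - [8,-1,20]
    - [8,-1,24]
    - [8,-1,27]
    - [8,-1,28]
    - [8,-1,28]
    - [8,-1,28]
    - [8,-1,28]
  dr:
    - [0,0,0]
    - [0,0,0]
    - [0,0,0]
    - [0,0,0]
    - [0,0,0]
    - [0,0,0]
    - [0,0,0]
    - [0,0,0]
    - [0,0,0]
    - [0,0,0]

```text
time: 14.47
position: [0.5293, 0.3872, 0.0258]
tool_rot: [2.305, 2.134, 0.001]
ft_force: [0.7, 0.1, -0.9]
grip_width: 0.175
grip_force: 20.0
```

Emit:
send_rows:
  xyz:
    - [0,0,1]
    - [0,0,2]
    - [0,0,3]
    - [0,0,3]
    - [0,0,3]
    - [0,0,3]
    - [0,0,3]
    - [0,0,3]
    - [0,0,3]
    - [0,0,3]
  dr:
    - [0,0,0]
    - [0,0,0]
    - [0,0,0]
    - [0,0,0]
    - [0,0,0]
    - [0,0,0]
    - [0,0,0]
    - [0,0,0]
    - [0,0,0]
    - [0,0,0]

```text
time: 15.3
position: [0.5292, 0.3872, 0.0226]
tool_rot: [2.305, 2.134, 0.0]
ft_force: [0.1, 0.2, 0.4]
grip_width: 0.171
grip_force: 20.0
```

Emit:
send_rows:
  xyz:
    - [0,0,0]
    - [0,0,0]
    - [0,0,0]
    - [0,0,0]
    - [0,0,0]
    - [0,0,-10]
    - [0,0,-30]
    - [0,0,-55]
    - [0,0,-80]
    - [0,0,-90]
  dr:
    - [0,0,0]
    - [0,0,0]
    - [0,0,0]
    - [0,0,0]
    - [0,0,0]
    - [0,0,0]
    - [0,0,0]
    - [0,0,0]
    - [0,0,0]
    - [0,0,0]
  jaw: 27

```text
time: 16.13
position: [0.5304, 0.3888, 0.1171]
tool_rot: [2.305, 2.134, 0.009]
ft_force: [1.0, 0.1, 0.6]
grip_width: 0.313
grip_force: 0.0
```

```bash
python3 -c "
from h import *
plan(*O['gear'],.10); plan(*O['wA'],.10)"
```

```text
t 16.13 pos [0.5304 0.3888 0.1171] xyz mm [-231.1  -23.6   16.1] dr [ 0.005 -0.003 -0.393] F [1.  0.1 0.6] w 27.3 gf 0.0 q7 -0.98
t 16.13 pos [0.5304 0.3888 0.1171] xyz mm [-187.7  150.    17. ] dr [ 0.005 -0.003 -0.355] F [1.  0.1 0.6] w 27.3 gf 0.0 q7 -0.98
```

Emit:
send_rows:
  xyz:
    - [-15,-1,0]
    - [-45,-4,0]
    - [-80,-8,0]
    - [-116,-12,3]
    - [-152,-16,10]
    - [-184,-19,20]
    - [-208,-21,30]
    - [-224,-23,40]
    - [-231,-23,50]
    - [-231,-23,56]
  dr:
    - [0,0,-0.04]
    - [0,0,-0.09]
    - [0,0,-0.14]
    - [0,0,-0.19]
    - [0,0,-0.24]
    - [0,0,-0.29]
    - [0,0,-0.34]
    - [0,0,-0.39]
    - [0,0,-0.39]
    - [0,0,-0.39]
  jaw: 42

```text
time: 16.97
position: [0.4881, 0.1564, 0.0554]
tool_rot: [1.854, 2.536, -0.003]
ft_force: [-0.4, -0.5, 0.1]
grip_width: 0.486
grip_force: 0.0
```

Emit:
send_rows:
  xyz:
    - [0,0,0]
    - [0,0,0]
    - [0,0,0]
    - [0,0,0]
    - [0,0,0]
    - [0,0,0]
    - [0,0,0]
    - [0,0,0]
    - [0,0,0]
    - [0,0,0]
  dr:
    - [0,0,0]
    - [0,0,0]
    - [0,0,0]
    - [0,0,0]
    - [0,0,0]
    - [0,0,0]
    - [0,0,0]
    - [0,0,0]
    - [0,0,0]
    - [0,0,0]

```text
time: 17.8
position: [0.4885, 0.1585, 0.0565]
tool_rot: [1.848, 2.54, -0.0]
ft_force: [0.9, -0.5, -0.8]
grip_width: 0.484
grip_force: 0.0
```

```bash
python3 -c "
from h import *
plan(*O['gear'],.0275);snap('side','a5.png');im=cv2.imread('pics/a5.png');cv2.imwrite('pics/a5c.png',cv2.resize(im[90:220,170:330],None,fx=4,fy=4))"
```

```text
t 17.8 pos [0.4885 0.1585 0.0565] xyz mm [ 1.4  1.3 29. ] dr [ 0.     0.    -0.004] F [ 0.9 -0.5 -0.8] w 42.1 gf 0.0 q7 -0.24
```

View pics/a5c.png

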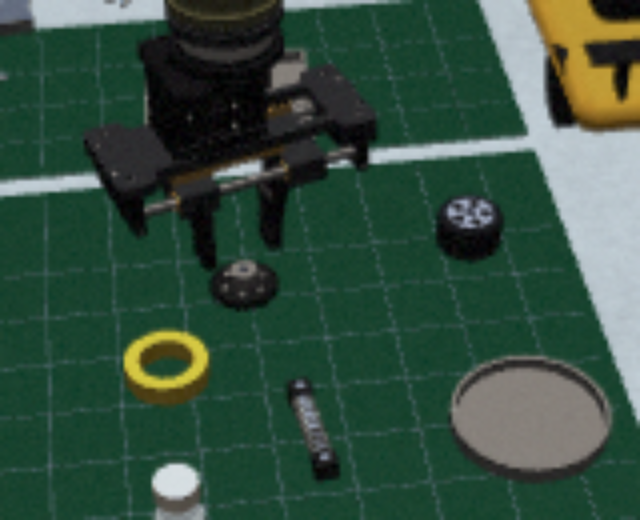

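The fingers straddle the hub at about (245,268) in the crop, with the tape clear. Next I'll go down and grip.

Emit:
send_rows:
  xyz:
    - [1,1,5]
    - [1,1,11]
    - [1,1,17]
    - [1,1,22]
    - [1,1,26]
    - [1,1,29]
    - [1,1,29]
    - [1,1,29]
    - [1,1,29]
    - [1,1,29]
  dr:
    - [0,0,0]
    - [0,0,0]
    - [0,0,0]
    - [0,0,0]
    - [0,0,0]
    - [0,0,0]
    - [0,0,0]
    - [0,0,0]
    - [0,0,0]
    - [0,0,0]

```text
time: 18.68
position: [0.4893, 0.1599, 0.0278]
tool_rot: [1.848, 2.54, 0.001]
ft_force: [0.2, -0.3, 1.4]
grip_width: 0.48
grip_force: 0.0
```

Emit:
send_rows:
  xyz:
    - [0,0,0]
    - [0,0,0]
    - [0,0,0]
    - [0,0,0]
    - [0,0,0]
    - [0,0,0]
    - [0,0,0]
    - [0,0,0]
    - [0,0,0]
    - [0,0,0]
  dr:
    - [0,0,0]
    - [0,0,0]
    - [0,0,0]
    - [0,0,0]
    - [0,0,0]
    - [0,0,0]
    - [0,0,0]
    - [0,0,0]
    - [0,0,0]
    - [0,0,0]
  jaw: 10
  grip_force: 15

```text
time: 19.52
position: [0.4892, 0.1598, 0.0276]
tool_rot: [1.848, 2.54, 0.0]
ft_force: [-0.2, -0.2, 0.7]
grip_width: 0.219
grip_force: 15.0
```

```bash
python3 -c "
from h import *
plan(*O['dish'],.08)"
```

```text
t 19.52 pos [0.4892 0.1598 0.0276] xyz mm [-214.4  117.6  -52.4] dr [0.    0.    0.325] F [-0.2 -0.2  0.7] w 19.1 gf 15.0 q7 -0.27
```

Emit:
send_rows:
  xyz:
    - [0,0,-10]
    - [0,0,-30]
    - [-10,5,-46]
    - [-35,19,-52]
    - [-67,37,-52]
    - [-100,55,-52]
    - [-134,74,-52]
    - [-168,92,-52]
    - [-198,109,-52]
    - [-214,118,-52]
  dr:
    - [0,0,0]
    - [0,0,0]
    - [0,0,0.03]
    - [0,0,0.08]
    - [0,0,0.13]
    - [0,0,0.18]
    - [0,0,0.23]
    - [0,0,0.28]
    - [0,0,0.32]
    - [0,0,0.325]

```text
time: 20.35
position: [0.6698, -0.0126, 0.0798]
tool_rot: [2.24, 2.199, -0.001]
ft_force: [-0.5, -1.1, -0.5]
grip_width: 0.22
grip_force: 15.0
```

Emit:
send_rows:
  xyz:
    - [0,0,0]
    - [0,0,0]
    - [0,0,0]
    - [0,0,5]
    - [0,0,12]
    - [0,0,20]
    - [0,0,28]
    - [0,0,34]
    - [0,0,38]
    - [0,0,38]
  dr:
    - [0,0,0]
    - [0,0,0]
    - [0,0,0]
    - [0,0,0]
    - [0,0,0]
    - [0,0,0]
    - [0,0,0]
    - [0,0,0]
    - [0,0,0]
    - [0,0,0]

```text
time: 21.18
position: [0.6662, -0.0075, 0.0399]
tool_rot: [-2.233, -2.207, 0.003]
ft_force: [-0.5, -0.0, 0.3]
grip_width: 0.22
grip_force: 15.0
```

```bash
python3 -c "
from h import *
plan(*O['dish'],.0316);snap('side','a6.png');im=cv2.imread('pics/a6.png');cv2.imwrite('pics/a6c.png',cv2.resize(im[120:250,200:360],None,fx=4,fy=4))"
```

```text
t 21.18 pos [ 0.6662 -0.0075  0.0399] xyz mm [-0.4  0.9  8.3] dr [-0.002  0.     0.   ] F [-0.5 -0.   0.3] w 19.2 gf 15.0 q7 -0.26
```

View pics/a6c.png

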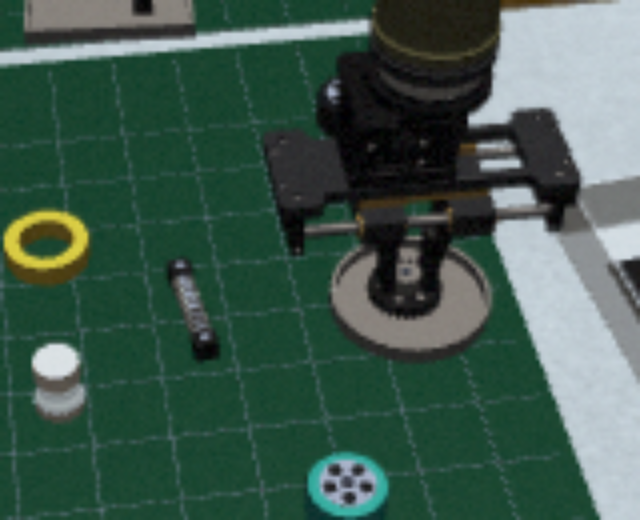

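The gear is level and centred over the dish at about (405,290) in the crop. I'll lower it and release.

Emit:
send_rows:
  xyz:
    - [0,0,2]
    - [0,0,4]
    - [0,0,5]
    - [0,0,6]
    - [0,0,7]
    - [0,0,7]
    - [0,0,7]
    - [0,0,7]
    - [0,0,7]
    - [0,0,7]
  dr:
    - [0,0,0]
    - [0,0,0]
    - [0,0,0]
    - [0,0,0]
    - [0,0,0]
    - [0,0,0]
    - [0,0,0]
    - [0,0,0]
    - [0,0,0]
    - [0,0,0]

```text
time: 22.07
position: [0.6673, -0.0074, 0.0346]
tool_rot: [2.235, 2.208, 0.0]
ft_force: [0.6, -0.6, 0.3]
grip_width: 0.217
grip_force: 15.0
```

Emit:
send_rows:
  xyz:
    - [0,0,1]
    - [0,0,2]
    - [0,0,3]
    - [0,0,3]
    - [0,0,3]
    - [0,0,3]
    - [0,0,3]
    - [0,0,3]
    - [0,0,3]
    - [0,0,3]
  dr:
    - [0,0,0]
    - [0,0,0]
    - [0,0,0]
    - [0,0,0]
    - [0,0,0]
    - [0,0,0]
    - [0,0,0]
    - [0,0,0]
    - [0,0,0]
    - [0,0,0]

```text
time: 22.9
position: [0.6672, -0.0074, 0.0316]
tool_rot: [2.235, 2.208, -0.0]
ft_force: [-0.5, 1.0, 4.0]
grip_width: 0.217
grip_force: 15.0
```

Emit:
send_rows:
  xyz:
    - [0,0,0]
    - [0,0,0]
    - [0,0,0]
    - [0,0,0]
    - [0,0,0]
    - [0,0,-10]
    - [0,0,-30]
    - [0,0,-52]
    - [0,0,-66]
    - [0,0,-70]
  dr:
    - [0,0,0]
    - [0,0,0]
    - [0,0,0]
    - [0,0,0]
    - [0,0,0]
    - [0,0,0]
    - [0,0,0]
    - [0,0,0]
    - [0,0,0]
    - [0,0,0]
  jaw: 36

```text
time: 23.73
position: [0.6692, -0.0071, 0.1054]
tool_rot: [2.232, 2.205, 0.006]
ft_force: [1.1, 0.1, 0.4]
grip_width: 0.411
grip_force: 0.0
```

```bash
python3 -c "
from h import *
print(O['d2']);plan(.521,0.0,.06,6.7)"
```

```text
[0.51967867 0.00126977]
t 23.73 pos [ 0.6692 -0.0071  0.1054] xyz mm [   5.3 -148.6   44.6] dr [ 0.006  0.001 -0.129] F [1.1 0.1 0.4] w 35.7 gf 0.0 q7 -0.23
```

Emit:
send_rows:
  xyz:
    - [0,-12,0]
    - [1,-38,0]
    - [2,-68,0]
    - [4,-98,0]
    - [5,-124,5]
    - [5,-142,14]
    - [5,-148,24]
    - [5,-148,34]
    - [5,-148,42]
    - [5,-148,45]
  dr:
    - [0,0,-0.02]
    - [0,0,-0.05]
    - [0,0,-0.08]
    - [0,0,-0.1]
    - [0,0,-0.12]
    - [0,0,-0.13]
    - [0,0,-0.13]
    - [0,0,-0.13]
    - [0,0,-0.13]
    - [0,0,-0.13]
  jaw: 40

```text
time: 24.57
position: [0.5196, -0.0007, 0.055]
tool_rot: [-2.086, -2.347, 0.0]
ft_force: [-0.4, -0.6, -0.3]
grip_width: 0.461
grip_force: 0.0
```

Emit:
send_rows:
  xyz:
    - [0,0,0]
    - [0,0,0]
    - [0,0,0]
    - [0,0,0]
    - [0,0,0]
    - [0,0,0]
    - [0,0,0]
    - [0,0,0]
    - [0,0,0]
    - [0,0,0]
  dr:
    - [0,0,0]
    - [0,0,0]
    - [0,0,0]
    - [0,0,0]
    - [0,0,0]
    - [0,0,0]
    - [0,0,0]
    - [0,0,0]
    - [0,0,0]
    - [0,0,0]

```text
time: 25.4
position: [0.5193, -0.0007, 0.0566]
tool_rot: [2.086, 2.348, -0.0]
ft_force: [-0.3, 0.8, -0.5]
grip_width: 0.46
grip_force: 0.0
```

```bash
python3 -c "
from h import *
plan(.5205,0.0005,.0188,6.7);snap('side','a7.png');im=cv2.imread('pics/a7.png');cv2.imwrite('pics/a7c.png',cv2.resize(im[120:250,180:340],None,fx=4,fy=4))"
```

```text
t 25.4 pos [ 0.5193 -0.0007  0.0566] xyz mm [ 1.   1.3 37.8] dr [0.    0.    0.001] F [-0.3  0.8 -0.5] w 40.0 gf 0.0 q7 -0.09
```

View pics/a7c.png

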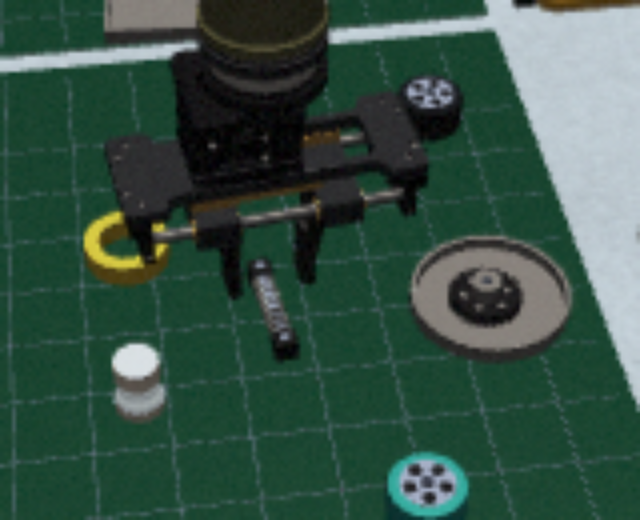

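The gear lies flat in the dish, hub up, and the fingers straddle damper 2 at about (272,308) in the crop.

Emit:
send_rows:
  xyz:
    - [1,1,7]
    - [1,1,15]
    - [1,1,23]
    - [1,1,30]
    - [1,1,35]
    - [1,1,38]
    - [1,1,38]
    - [1,1,38]
    - [1,1,38]
    - [1,1,38]
  dr:
    - [0,0,0]
    - [0,0,0]
    - [0,0,0]
    - [0,0,0]
    - [0,0,0]
    - [0,0,0]
    - [0,0,0]
    - [0,0,0]
    - [0,0,0]
    - [0,0,0]

```text
time: 26.28
position: [0.5203, 0.0004, 0.0186]
tool_rot: [2.086, 2.348, 0.0]
ft_force: [0.5, -0.3, 1.6]
grip_width: 0.464
grip_force: 0.0
```

Emit:
send_rows:
  xyz:
    - [0,0,0]
    - [0,0,0]
    - [0,0,0]
    - [0,0,0]
    - [0,0,0]
    - [0,0,0]
    - [0,0,0]
    - [0,0,0]
    - [0,0,0]
    - [0,0,0]
  dr:
    - [0,0,0]
    - [0,0,0]
    - [0,0,0]
    - [0,0,0]
    - [0,0,0]
    - [0,0,0]
    - [0,0,0]
    - [0,0,0]
    - [0,0,0]
    - [0,0,0]
  jaw: 8
  grip_force: 20

```text
time: 27.12
position: [0.5203, 0.0005, 0.0186]
tool_rot: [2.087, 2.348, 0.0]
ft_force: [0.5, -1.0, 0.8]
grip_width: 0.167
grip_force: 20.0
```

```bash
python3 -c "
from h import *
plan(*(S-.028*SX),.12,-4.3)"
```

```text
t 27.12 pos [5.203e-01 5.000e-04 1.860e-02] xyz mm [ 393.6   -3.4 -101.5] dr [0.    0.    0.193] F [ 0.5 -1.   0.8] w 14.5 gf 20.0 q7 -0.13
```

Emit:
send_rows:
  xyz:
    - [0,0,-12]
    - [0,0,-35]
    - [0,0,-62]
    - [10,0,-88]
    - [35,0,-100]
    - [68,0,-101]
    - [104,-1,-101]
    - [140,-1,-101]
    - [176,-1,-101]
    - [212,-2,-101]
  dr:
    - [0,0,0]
    - [0,0,0]
    - [0,0,0]
    - [0,0,0]
    - [0,0,0.02]
    - [0,0,0.04]
    - [0,0,0.06]
    - [0,0,0.08]
    - [0,0,0.1]
    - [0,0,0.12]

```text
time: 27.95
position: [0.4929, 0.2122, 0.1205]
tool_rot: [2.224, 2.217, 0.001]
ft_force: [0.6, 0.4, -0.8]
grip_width: 0.174
grip_force: 20.0
```

Emit:
send_rows:
  xyz:
    - [36,-4,0]
    - [72,-9,0]
    - [108,-13,0]
    - [140,-17,0]
    - [162,-20,0]
    - [176,-22,0]
    - [181,-23,0]
    - [181,-23,0]
    - [181,-23,0]
    - [181,-23,0]
  dr:
    - [0,0,0.01]
    - [0,0,0.03]
    - [0,0,0.05]
    - [0,0,0.06]
    - [0,0,0.07]
    - [0,0,0.07]
    - [0,0,0.07]
    - [0,0,0.07]
    - [0,0,0.07]
    - [0,0,0.07]

```text
time: 28.78
position: [0.4715, 0.3899, 0.1195]
tool_rot: [2.301, 2.137, -0.001]
ft_force: [0.2, 0.3, -0.6]
grip_width: 0.172
grip_force: 20.0
```

```bash
python3 -c "
from h import *
plan(*(S-.028*SX),.0286,-4.3)"
```

```text
t 28.78 pos [0.4715 0.3899 0.1195] xyz mm [ 1.  -1.  90.9] dr [0.    0.001 0.001] F [ 0.2  0.3 -0.6] w 15.0 gf 20.0 q7 -1.05
```

Emit:
send_rows:
  xyz:
    - [1,-1,8]
    - [1,-1,20]
    - [1,-1,34]
    - [1,-1,48]
    - [1,-1,62]
    - [1,-1,74]
    - [1,-1,83]
    - [1,-1,89]
    - [1,-1,91]
    - [1,-1,91]
  dr:
    - [0,0,0]
    - [0,0,0]
    - [0,0,0]
    - [0,0,0]
    - [0,0,0]
    - [0,0,0]
    - [0,0,0]
    - [0,0,0]
    - [0,0,0]
    - [0,0,0]

```text
time: 29.62
position: [0.4694, 0.3929, 0.028]
tool_rot: [-2.3, -2.14, 0.001]
ft_force: [0.2, 0.0, -0.8]
grip_width: 0.169
grip_force: 20.0
```

Emit:
send_rows:
  xyz:
    - [0,0,1]
    - [0,0,2]
    - [0,0,3]
    - [0,0,3]
    - [0,0,3]
    - [0,0,3]
    - [0,0,3]
    - [0,0,3]
    - [0,0,3]
    - [0,0,3]
  dr:
    - [0,0,0]
    - [0,0,0]
    - [0,0,0]
    - [0,0,0]
    - [0,0,0]
    - [0,0,0]
    - [0,0,0]
    - [0,0,0]
    - [0,0,0]
    - [0,0,0]

```text
time: 30.45
position: [0.4696, 0.3929, 0.0255]
tool_rot: [2.3, 2.14, -0.0]
ft_force: [-0.1, -0.1, -0.8]
grip_width: 0.173
grip_force: 20.0
```

```bash
python3 -c "
from h import *
plan(*(S-.028*SX),.0226,-4.3)"
```

```text
t 30.45 pos [0.4696 0.3929 0.0255] xyz mm [-1.9  1.1  2.9] dr [0.    0.    0.003] F [-0.1 -0.1 -0.8] w 15.0 gf 20.0 q7 -1.11
```

Emit:
send_rows:
  xyz:
    - [0,0,1]
    - [0,0,2]
    - [0,0,3]
    - [0,0,3]
    - [0,0,3]
    - [0,0,3]
    - [0,0,3]
    - [0,0,3]
    - [0,0,3]
    - [0,0,3]
  dr:
    - [0,0,0]
    - [0,0,0]
    - [0,0,0]
    - [0,0,0]
    - [0,0,0]
    - [0,0,0]
    - [0,0,0]
    - [0,0,0]
    - [0,0,0]
    - [0,0,0]

```text
time: 31.28
position: [0.4696, 0.3929, 0.0226]
tool_rot: [2.3, 2.14, -0.0]
ft_force: [-0.6, -0.7, 2.5]
grip_width: 0.167
grip_force: 20.0
```

Emit:
send_rows:
  xyz:
    - [0,0,0]
    - [0,0,0]
    - [0,0,0]
    - [0,0,0]
    - [0,0,0]
    - [0,0,-10]
    - [0,0,-30]
    - [0,0,-55]
    - [0,0,-80]
    - [0,0,-90]
  dr:
    - [0,0,0]
    - [0,0,0]
    - [0,0,0]
    - [0,0,0]
    - [0,0,0]
    - [0,0,0]
    - [0,0,0]
    - [0,0,0]
    - [0,0,0]
    - [0,0,0]
  jaw: 27

```text
time: 32.12
position: [0.4709, 0.3946, 0.1168]
tool_rot: [2.299, 2.14, 0.009]
ft_force: [0.6, 0.4, 0.3]
grip_width: 0.306
grip_force: 0.0
```

```bash
python3 -c "
from h import *
plan(.666,.1885,.08)"
```

```text
t 32.12 pos [0.4709 0.3946 0.1168] xyz mm [-191.7  209.3   36.9] dr [ 0.005 -0.003 -0.348] F [0.6 0.4 0.3] w 26.6 gf 0.0 q7 -1.05
```

Emit:
send_rows:
  xyz:
    - [-10,11,0]
    - [-33,36,0]
    - [-59,64,0]
    - [-85,92,0]
    - [-111,121,0]
    - [-137,149,5]
    - [-160,174,15]
    - [-178,194,25]
    - [-189,206,33]
    - [-192,209,36]
  dr:
    - [0,0,-0.03]
    - [0,0,-0.07]
    - [0,0,-0.11]
    - [0,0,-0.15]
    - [0,0,-0.19]
    - [0,0,-0.23]
    - [0,0,-0.27]
    - [0,0,-0.31]
    - [0,0,-0.34]
    - [0,0,-0.35]
  jaw: 72

```text
time: 32.95
position: [0.6662, 0.181, 0.0743]
tool_rot: [1.898, 2.503, -0.005]
ft_force: [-0.2, -0.9, -0.6]
grip_width: 0.821
grip_force: 0.0
```

Emit:
send_rows:
  xyz:
    - [0,0,0]
    - [0,0,0]
    - [0,0,0]
    - [0,0,0]
    - [0,0,0]
    - [0,0,0]
    - [0,0,0]
    - [0,0,0]
    - [0,0,0]
    - [0,0,0]
  dr:
    - [0,0,0]
    - [0,0,0]
    - [0,0,0]
    - [0,0,0]
    - [0,0,0]
    - [0,0,0]
    - [0,0,0]
    - [0,0,0]
    - [0,0,0]
    - [0,0,0]

```text
time: 33.78
position: [0.6643, 0.1863, 0.0765]
tool_rot: [1.892, 2.508, -0.0]
ft_force: [0.5, -0.0, -0.2]
grip_width: 0.826
grip_force: 0.0
```

```bash
python3 -c "
from h import *
plan(.666,.1885,.0235);snap('side','a8.png');im=cv2.imread('pics/a8.png');cv2.imwrite('pics/a8c.png',cv2.resize(im[60:220,180:340],None,fx=3.6,fy=3.6))"
```

```text
t 33.78 pos [0.6643 0.1863 0.0765] xyz mm [ 1.7  2.2 53. ] dr [-0.     0.     0.002] F [ 0.5 -0.  -0.2] w 71.9 gf 0.0 q7 -0.32
```

View pics/a8c.png

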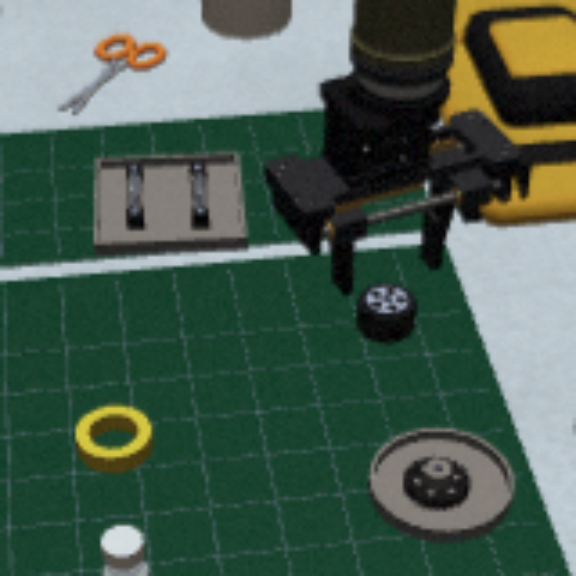

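```bash
python3 -c "
from h import *
for z in(0,.05,.08,.12): print(ray('top',149,100,z).round(3),ray('top',143,90,z).round(3))
plan(.666,.1885,.0235,-20)"
```

```text
[0.789 0.263 0.   ] [0.816 0.28  0.   ]
[0.771 0.25  0.05 ] [0.797 0.266 0.05 ]
[0.76  0.242 0.08 ] [0.786 0.258 0.08 ]
[0.746 0.232 0.12 ] [0.77  0.247 0.12 ]
t 33.83 pos [0.6643 0.1863 0.0765] xyz mm [ 1.7  2.2 53. ] dr [-0.     0.     0.627] F [0.5 0.1 0.2] w 72.1 gf 0.0 q7 -0.32
```

The car's corner is close to the gripper body. I'll turn the jaws away from it first and then go down.

Emit:
send_rows:
  xyz:
    - [0,0,0]
    - [0,0,0]
    - [1,1,0]
    - [2,2,0]
    - [2,2,0]
    - [2,2,0]
    - [2,2,0]
    - [2,2,0]
    - [2,2,0]
    - [2,2,0]
  dr:
    - [0,0,0.1]
    - [0,0,0.2]
    - [0,0,0.3]
    - [0,0,0.4]
    - [0,0,0.5]
    - [0,0,0.6]
    - [0,0,0.63]
    - [0,0,0.63]
    - [0,0,0.63]
    - [0,0,0.63]

```text
time: 34.67
position: [0.6657, 0.1888, 0.0765]
tool_rot: [2.575, 1.799, -0.0]
ft_force: [0.4, 0.4, -0.3]
grip_width: 0.824
grip_force: 0.0
```

Emit:
send_rows:
  xyz:
    - [0,0,6]
    - [0,0,16]
    - [0,0,27]
    - [0,0,38]
    - [0,0,46]
    - [0,0,51]
    - [0,0,53]
    - [0,0,53]
    - [0,0,53]
    - [0,0,53]
  dr:
    - [0,0,0]
    - [0,0,0]
    - [0,0,0]
    - [0,0,0]
    - [0,0,0]
    - [0,0,0]
    - [0,0,0]
    - [0,0,0]
    - [0,0,0]
    - [0,0,0]

```text
time: 35.5
position: [0.6662, 0.1891, 0.0242]
tool_rot: [2.576, 1.798, 0.002]
ft_force: [-0.4, 0.4, 0.5]
grip_width: 0.826
grip_force: 0.0
```

```bash
python3 -c "
from h import *
plan(.666,.1885,.0235,-20)"
```

```text
t 35.5 pos [0.6662 0.1891 0.0242] xyz mm [-0.6  0.   0.7] dr [ 0.001 -0.001 -0.003] F [-0.4  0.4  0.5] w 71.9 gf 0.0 q7 -0.92
```

Emit:
send_rows:
  xyz:
    - [0,0,0]
    - [0,0,0]
    - [0,0,0]
    - [0,0,0]
    - [0,0,0]
    - [0,0,0]
    - [0,0,0]
    - [0,0,0]
    - [0,0,0]
    - [0,0,0]
  dr:
    - [0,0,0]
    - [0,0,0]
    - [0,0,0]
    - [0,0,0]
    - [0,0,0]
    - [0,0,0]
    - [0,0,0]
    - [0,0,0]
    - [0,0,0]
    - [0,0,0]
  jaw: 40
  grip_force: 20

```text
time: 36.33
position: [0.6658, 0.1888, 0.0237]
tool_rot: [2.576, 1.798, 0.0]
ft_force: [-0.4, -0.8, 2.5]
grip_width: 0.568
grip_force: 20.1
```

```bash
python3 -c "
from h import *
plan(*(L+.04*LY),.10,-35)"
```

```text
t 36.33 pos [0.6658 0.1888 0.0237] xyz mm [-548.4   21.9  -76.3] dr [0.    0.    0.259] F [-0.4 -0.8  2.5] w 49.4 gf 20.1 q7 -0.92
```

Emit:
send_rows:
  xyz:
    - [0,0,-12]
    - [0,0,-35]
    - [0,0,-58]
    - [-10,0,-74]
    - [-34,1,-76]
    - [-66,3,-76]
    - [-102,4,-76]
    - [-138,6,-76]
    - [-174,7,-76]
    - [-210,8,-76]
  dr:
    - [0,0,0]
    - [0,0,0]
    - [0,0,0]
    - [0,0,0]
    - [0,0,0.02]
    - [0,0,0.04]
    - [0,0,0.06]
    - [0,0,0.08]
    - [0,0,0.1]
    - [0,0,0.1]

```text
time: 37.17
position: [0.6001, -0.0125, 0.1002]
tool_rot: [2.663, 1.666, 0.0]
ft_force: [1.1, -0.8, 0.1]
grip_width: 0.571
grip_force: 20.1
```

```bash
python3 -c "
from h import *
plan(*(L+.04*LY),.10,-35)"
```

```text
t 37.17 pos [ 0.6001 -0.0125  0.1002] xyz mm [-3.337e+02  4.790e+01  2.000e-01] dr [ 0.001 -0.     0.158] F [ 1.1 -0.8  0.1] w 49.7 gf 20.1 q7 -0.65
```

Emit:
send_rows:
  xyz:
    - [-37,5,0]
    - [-74,10,0]
    - [-111,15,0]
    - [-148,20,0]
    - [-185,26,0]
    - [-222,31,0]
    - [-258,37,0]
    - [-290,42,0]
    - [-318,46,0]
    - [-332,48,0]
  dr:
    - [0,0,0.02]
    - [0,0,0.04]
    - [0,0,0.06]
    - [0,0,0.08]
    - [0,0,0.1]
    - [0,0,0.12]
    - [0,0,0.13]
    - [0,0,0.14]
    - [0,0,0.15]
    - [0,0,0.16]

```text
time: 38.0
position: [0.4967, -0.3355, 0.1001]
tool_rot: [2.79, 1.44, -0.003]
ft_force: [-0.8, -0.3, -0.5]
grip_width: 0.57
grip_force: 20.1
```

Emit:
send_rows:
  xyz:
    - [0,0,0]
    - [0,0,0]
    - [0,0,0]
    - [0,0,5]
    - [0,0,15]
    - [0,0,28]
    - [0,0,40]
    - [0,0,48]
    - [0,0,50]
    - [0,0,50]
  dr:
    - [0,0,0]
    - [0,0,0]
    - [0,0,0]
    - [0,0,0]
    - [0,0,0]
    - [0,0,0]
    - [0,0,0]
    - [0,0,0]
    - [0,0,0]
    - [0,0,0]

```text
time: 38.83
position: [0.4982, -0.3301, 0.048]
tool_rot: [-2.785, -1.448, 0.002]
ft_force: [-0.4, 0.2, -0.2]
grip_width: 0.573
grip_force: 20.1
```

```bash
python3 -c "
from h import *
plan(*(L+.04*LY),.0277,-35);snap('side','a9.png');im=cv2.imread('pics/a9.png');cv2.imwrite('pics/a9c.png',cv2.resize(im[200:384,180:360],None,fx=3,fy=3))"
```

```text
t 38.83 pos [ 0.4982 -0.3301  0.048 ] xyz mm [-3.4  1.2 20.3] dr [-0.003 -0.    -0.001] F [-0.4  0.2 -0.2] w 49.9 gf 20.1 q7 -0.21
```

View pics/a9c.png

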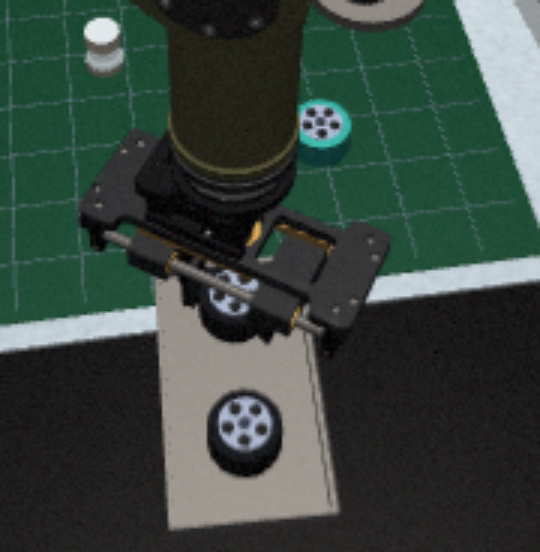

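The second wheel is over the free end of the tray at about (230,300) in the crop, clear of the first at (243,425).

Emit:
send_rows:
  xyz:
    - [-1,0,3]
    - [-2,1,7]
    - [-3,1,11]
    - [-3,1,14]
    - [-3,1,16]
    - [-3,1,17]
    - [-3,1,17]
    - [-3,1,17]
    - [-3,1,17]
    - [-3,1,17]
  dr:
    - [0,0,0]
    - [0,0,0]
    - [0,0,0]
    - [0,0,0]
    - [0,0,0]
    - [0,0,0]
    - [0,0,0]
    - [0,0,0]
    - [0,0,0]
    - [0,0,0]

```text
time: 39.72
position: [0.4982, -0.3338, 0.0328]
tool_rot: [2.787, 1.449, 0.0]
ft_force: [0.6, -0.6, -0.2]
grip_width: 0.572
grip_force: 20.1
```

Emit:
send_rows:
  xyz:
    - [0,0,1]
    - [0,0,2]
    - [0,0,3]
    - [0,0,4]
    - [0,0,5]
    - [0,0,5]
    - [0,0,5]
    - [0,0,5]
    - [0,0,5]
    - [0,0,5]
  dr:
    - [0,0,0]
    - [0,0,0]
    - [0,0,0]
    - [0,0,0]
    - [0,0,0]
    - [0,0,0]
    - [0,0,0]
    - [0,0,0]
    - [0,0,0]
    - [0,0,0]

```text
time: 40.55
position: [0.4981, -0.3337, 0.0277]
tool_rot: [2.787, 1.449, -0.0]
ft_force: [-0.7, -0.1, 1.5]
grip_width: 0.567
grip_force: 20.1
```

Emit:
send_rows:
  xyz:
    - [0,0,0]
    - [0,0,0]
    - [0,0,0]
    - [0,0,0]
    - [0,0,0]
    - [0,0,-10]
    - [0,0,-35]
    - [0,0,-65]
    - [0,0,-95]
    - [0,0,-110]
  dr:
    - [0,0,0]
    - [0,0,0]
    - [0,0,0]
    - [0,0,0]
    - [0,0,0]
    - [0,0,0]
    - [0,0,0]
    - [0,0,0]
    - [0,0,0]
    - [0,0,0]
  jaw: 64

```text
time: 41.38
position: [0.4999, -0.3345, 0.1424]
tool_rot: [2.783, 1.447, 0.004]
ft_force: [0.9, -0.6, 1.4]
grip_width: 0.734
grip_force: 0.0
```

Emit:
send_rows:
  xyz:
    - [0,-10,0]
    - [0,-30,-10]
    - [0,-50,-20]
    - [0,-70,-30]
    - [0,-80,-40]
    - [0,-80,-45]
    - [0,-80,-45]
    - [0,-80,-45]
    - [0,-80,-45]
    - [0,-80,-45]
  dr:
    - [0,0,0]
    - [0,0,0]
    - [0,0,0]
    - [0,0,0]
    - [0,0,0]
    - [0,0,0]
    - [0,0,0]
    - [0,0,0]
    - [0,0,0]
    - [0,0,0]

```text
time: 42.22
position: [0.4326, -0.2877, 0.1816]
tool_rot: [-2.786, -1.448, 0.0]
ft_force: [0.3, -0.1, -0.2]
grip_width: 0.738
grip_force: 0.0
```

```bash
python3 -c "
from h import *
snap('top','b1.png'); snap('side','b2.png')
a=cv2.imread('pics/b1.png')[110:300,30:460];b=cv2.imread('pics/b2.png')[80:384,130:370]
a=cv2.resize(a,None,fx=1.1,fy=1.1); b=cv2.resize(b,(300,380))
c=np.zeros((380,800,3),np.uint8);c[:a.shape[0],:a.shape[1]]=a;c[:,500:]=b
cv2.imwrite('pics/b3.png',c)"
```

```text
(no output)
```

View pics/b3.png

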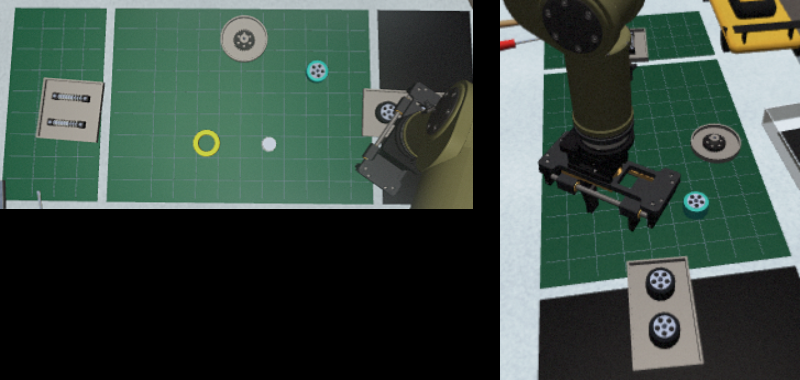

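The final view shows both wheels flat in the long tray (660,283 and 664,328), both dampers in the square tray (70,97 and 66,123) and the gear in the dish (244,40). The tape, jar and turquoise decoy are where they started, and the arm is clear.

```bash
python3 -c "
from bench import *
print(close_job())"
```

```text
the job is handed in; nothing more can be done
None
```

I handed the job in at about 42 s: both wheels are in the long tray, both dampers in the square tray and the gear hub up in the round dish, with the tape and jar left in place; `close_job()` gave no verdict, so this rests on the final camera views.

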